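# Lay out a disc-brake rebuild in fitting order

### The arm

A 6-joint arm with a two-finger parallel gripper is mounted at the origin on the work surface. World frame = base frame: x ahead of the robot, y to its left, z up, the work surface at z = 0. Lengths are in m, angles in degrees, forces in N, time in s.
With the tool pointing down it reaches from about 0.4 to 0.825 m from the base axis. Payload 7 kg.
Tool frame: the origin (TCP) lies midway between the tips of the shut fingers; the grasp point (between the pads) lies r.tcp_to_grasp behind it (r.tcp_to_grasp is the distance from the TCP to the grasp point, in m); x points along the fingers, y is the direction in which the jaws open and shut, and the axes are right-handed (so a half turn about x gives the same grasp; the last joint's range is limited). The gripper opens to 88 mm and grips with 3 to 60 N. Pads are 19 mm wide; open, the fingers measure 130 mm over their backs; the gripper's body (78 mm by 193 mm) begins 47 mm behind the grasp point.
Start: joints at [82.741, 20.546, 0.682, 0, -70.136, -16.507], TCP at [0.272, 0.618, 0.227] pointing down, gripper open.
Joint ranges: [-176.03, 176.03], [-82.01, 121.73], [-58.28, 71.71], [-173.87, 95.51], [-174.79, -0.11], [-173.66, 173.66]. Speed limits (degrees/s): [136.94, 136.94, 172.46, 180, 180, 180].

### API

Orientations are given as [roll, pitch, yaw] about the fixed x, y, z axes, in that order (R = Rz(yaw) Ry(pitch) Rx(roll)).
In Python, from plant import r gives the robot as it stands.
- The arm moves only by the tool carry_out, never from a script. Its argument "moves" is a list of rows, each a list of 7 numbers: the shift along the world's x, y, z in mm, then the turn, a rotation vector about the world's x, y, z in rad, then the opening in per cent of the stroke, from 0 (shut) to 100 (fully open). In form: [[x, y, z, wx, wy, wz, claw], ...]. A call has 1 to 5 rows; each row is the pose to reach, as a shift and turn from the pose commanded when the call began; what a row does not reach only later rows make up. A row lasts 1/10 s, in which the tool goes at most 50 mm and 8.59 degrees, less where a joint would pass 70% of its speed; a pose out of reach is approached as far as the arm can. A call with a gripper value outside its range is refused whole. The fingers move at their own pace and stop on an object; "squeeze" is the grip in N (left out, the last holds). Time passes only in rows, so rows that repeat a pose let the fingers close. It gives the time, the measured TCP pose, the force and the opening at its end, in the units of the state.
- r.get_state(): the state, without advancing time (a new reading comes with each control period).
- r.capture(name): name is "scene" or "top" or "wrist"; returns the picture (400x640x3 uint8, blue, green, red); there is no depth.
- r.camera_params(name): a dict with "K" (3x3 intrinsics, pixels), "rvec" (rotation vector, rad) and "tvec" (3), from world to camera coordinates, as OpenCV has them. Camera axes: x right, y down, z forward; pixel columns grow to the right and rows downward; lengths in m; the calibration is good to about 2 mm. A picture is of the moment at which its call begins: read the wrist's pose just before it. camera_params takes no time and is no camera call; for the wrist camera it gives the pose at the moment of the call.
- r.close_job(): hands the job in, once; it reports no verdict.
The state is a dict: "time_s": time; "joints": joint angles; "qd": joint speeds; "joint_torque": joint torques, N m; "tcp_pos": TCP position; "eef_rot": TCP orientation; "contact_force": force on the tool from outside, world axes, zero at the start; "moment": the same for the moment, N m; "gripper_width": finger opening in m.
Only numpy, scipy, OpenCV 4.12 (cv2) and the standard library are available. Lean on these libraries where they do the work, as an engineer would, in place of code of your own. Each camera call takes 0.05 s, during which the arm holds its last target. There are 200 camera calls.

### The job

Lay out the disc brake ready for refitting: in the grey parts tray, put the red adapter in the compartment next to the dish of steel bolts, the brake pads in the compartment next to the orange dish of brass pins, and the caliper in the middle compartment between the two, each flat on the floor in the middle of its compartment. Lay the aluminium lockring flat on top of the black hub of the rotor, centred on it. Leave the two dishes, the rotor, the pump and the grip where they are.

Things in the scene. Friction and masses are not known exactly. Their poses are not given: they have to be found in the camera images.
- tray: Fixed grey parts tray, 98 (x) by 363 mm (y), 10 mm high to the top of every wall; floor and walls 3 mm thick. Origin: centre of underside, z up; x points away from the robot. One row of five compartments, each 92 (x) by 69 mm (y) inside, centred at x = 0, y = -144, -72, 0, 72, 144 mm. The end ones hold the two dishes, either way round; the three between are empty at the start
- bolt_dish: Loose round black plastic dish, 48 mm across the rim, 20 mm high, with three silver hex-socket bolts standing in it (26 mm high in all). It stands in one end compartment of the tray. Origin: centre of its underside. Stays where it is
- pin_dish: Loose round orange plastic dish, 48 mm across the rim, 20 mm high, with three brass pad pins lying in it. It stands in the other end compartment of the tray. Origin: centre of its underside. Stays where it is
- rotor: Loose brake rotor lying flat on the plank, left or right of the tray: steel ring 160 mm across and 2.4 mm thick, black spider arms, black round hub 54 mm across with a 30 mm hole, its flat top 10 mm above the plank. Origin: centre of its underside, z up. Stays where it is
- adapter: Loose red anodised caliper adapter (bar with two round bosses), 66 mm long (its x), 20 mm wide (its y), 18 mm high, 45 g. Origin: centre of its underside, z up. Grip it across its 20 mm width
- caliper: Loose stainless brake caliper standing on its foot, slot upward: foot 64 mm long (its x), body 46 mm long; 38 mm wide (its y) over two round flat piston caps, 25 mm in diameter, centred 22 mm above the underside; 39 mm high, two small fittings up to 47 mm. 160 g. Origin: centre of its underside, z up. Grip it across the piston caps
- pads: Loose pair of brake pads clipped together with their spring: two copper-coloured backplates with black linings between, 32 mm (its x) by 28 mm (its y) by 16 mm high, plus a small tab 11 mm long at its +x end. 35 g. Origin: centre of the underside of the 32 x 28 mm part, z up. Grip it across its 28 mm width
- lockring: Loose aluminium lockring lying flat, notched round the rim: 46 mm outside diameter, 32 mm hole, 10 mm high, 30 g. Origin: centre of its underside, z up. Grip it across its outside from above
- pump: Loose yellow hand pump with black ends and a yellow T handle, 195 mm long (its x) and about 34 mm high, lying on the plank on the other side of the tray from the rotor. Origin: near its middle, on the plank. Stays where it is
- grip: Loose black handlebar grip, 90 mm long (its x), 32 mm in diameter, lying on the plank among the brake parts. Origin: below its middle, on the plank. Stays where it is
Mind the look-alikes: they are no part of the job. Of the things that look like the pads, take the one that is farthest to the robot's left at the start.

How it is judged (in metres and radians):
At the end, for the whole second after the job is handed in: Adapter (beside the bolt dish), caliper (middle) and pads (beside the pin dish) flat on the tray floor, within 15 mm along and across the row of their compartment centres; lockring flat on the rotor hub, within 10 mm of its centre; all released and at rest (x of caliper in the frame of tray between -0.015 and 0.015 m and y of caliper in the frame of tray between -0.015 and 0.015 m and z of adapter in the frame of tray between 0 and 0.006 m and angle between each of adapter, caliper, pads, lockring's own z axis and vertical below 0.12 rad and linear speed of each of adapter, caliper, pads, lockring below 0.02 m/s and angular speed of each of adapter, caliper, pads, lockring below 0.2 rad/s and z of caliper in the frame of tray between 0 and 0.006 m and z of pads in the frame of tray between 0 and 0.006 m and ((y of bolt_dish in the frame of tray above 0 m and x of adapter in the frame of tray between -0.015 and 0.015 m and y of adapter in the frame of tray between 0.057 and 0.087 m and x of pads in the frame of tray between -0.015 and 0.015 m and y of pads in the frame of tray between -0.087 and -0.057 m) or (y of bolt_dish in the frame of tray below 0 m and x of adapter in the frame of tray between -0.015 and 0.015 m and y of adapter in the frame of tray between -0.087 and -0.057 m and x of pads in the frame of tray between -0.015 and 0.015 m and y of pads in the frame of tray between 0.057 and 0.087 m)) and horizontal distance between lockring and rotor below 0.01 m and z of lockring in the frame of rotor between 0.007 and 0.013 m); the robot touches nothing.
It fails at once if the rotor is shifted more than 20 mm (distance of rotor from where it was at the start of the episode above 0.02 m).
It fails at once if the pump is shifted more than 20 mm (distance of pump from where it was at the start of the episode above 0.02 m).
It fails at once if the grip is shifted more than 20 mm (distance of grip from where it was at the start of the episode above 0.02 m).
It fails at once if the bolt dish is shifted more than 20 mm or tipped over (distance of bolt_dish from where it was at the start of the episode above 0.02 m or angle between bolt_dish's own z axis and vertical above 0.5 rad).
It fails at once if the pin dish is shifted more than 20 mm or tipped over (distance of pin_dish from where it was at the start of the episode above 0.02 m or angle between pin_dish's own z axis and vertical above 0.5 rad).
It also fails if it takes over 93 s, if anything falls off the work surface, if the arm or the gripper's body presses on something with over 40 N, if the wrist force passes 120 N, or if a joint passes its speed limit or range.

## Working session

There is one attempt and no reset: what is moved stays moved. The work goes in short steps, Python scripts to look and compute and a tool call to move; the robot and the scene stay as the last step left them, time stands still between calls to the robot, and variables do not carry over. Pictures are saved under pics/ and viewed, about 12 in all and at most 16, crops included, and the job is handed in when it is done.

Besides the shell and the picture viewer there is one more tool, called after "Emit:" in YAML: its name, and indented under it one key for each argument. carry_out: Moves the arm, as the interface text tells. Its arguments: {"type":"object","properties":{"moves":{"type":"array"},"squeeze":{"type":"number"}},"required":["moves"]}

```bash
mkdir -p pics; ls; cat > h.py <<'E'
import numpy as np, cv2
from plant import r
def cam(n):
    p=r.camera_params(n); R=cv2.Rodrigues(np.array(p["rvec"],float))[0]
    return np.array(p["K"],float),R,np.array(p["tvec"],float).ravel()
def ray(n,uv,z,c=None):
    K,R,t=c or cam(n); uv=np.atleast_2d(np.array(uv,float))
    d=(np.linalg.inv(K)@np.c_[uv,np.ones(len(uv))].T).T@R
    o=-R.T@t; return o+d*((z-o[2])/d[:,2])[:,None]
def proj(n,X,c=None):
    K,R,t=c or cam(n); q=(np.atleast_2d(X)@R.T+t)@K.T; return q[:,:2]/q[:,2:]
E
python3 - <<'E'
from h import *
print(r.get_state(), r.tcp_to_grasp)
for n in ["scene","top","wrist"]:
    K,R,t=cam(n); print(n,K.round(1).tolist(),(-R.T@t).round(3),R[2].round(2))
    im=r.capture(n); cv2.imwrite(f"pics/{n}0.png",im)
E
```

```text
pics
{'time_s': 0.0, 'joints': array([ 8.27420654e+01,  2.05918619e+01,  6.31855570e-01, -1.88741724e-02,
       -7.01351782e+01, -1.65077027e+01]), 'qd': array([ 0.14670697,  0.00421407,  0.00119174, -0.02959769,  0.02273053,
        0.05248074]), 'joint_torque': array([ 4.60474203e-04, -5.82712519e+01,  2.93043101e+01,  6.99726105e+00,
        6.83893843e-03, -1.48835288e-04]), 'tcp_pos': array([0.27184751, 0.61729228, 0.22560722]), 'eef_rot': array([  95.95019557,   89.90317538, -107.82186999]), 'contact_force': array([-0.28818798, -0.02232256, -0.44609691]), 'moment': array([-0.0551932 , -0.02070603,  0.03049126]), 'gripper_width': 0.08793246277204586} 0.0188
scene [[377.3, 0.0, 319.1], [0.0, 377.3, 200.4], [0.0, 0.0, 1.0]] [ 1.027 -0.059  0.798] [-0.54  0.07 -0.84]
top [[463.6, 0.0, 315.1], [0.0, 463.6, 192.1], [0.0, 0.0, 1.0]] [ 0.36  -0.004  1.01 ] [ 0.15  0.02 -0.99]
wrist [[310.0, 0.0, 323.3], [0.0, 310.0, 195.8], [0.0, 0.0, 1.0]] [0.35  0.583 0.382] [-0.28  0.13 -0.95]
```

View pics/top0.png

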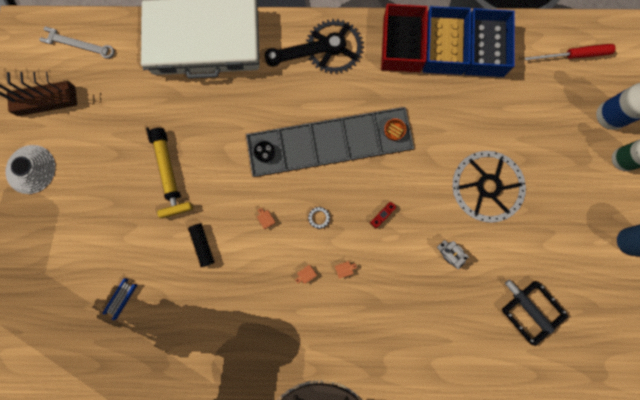

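View pics/scene0.png

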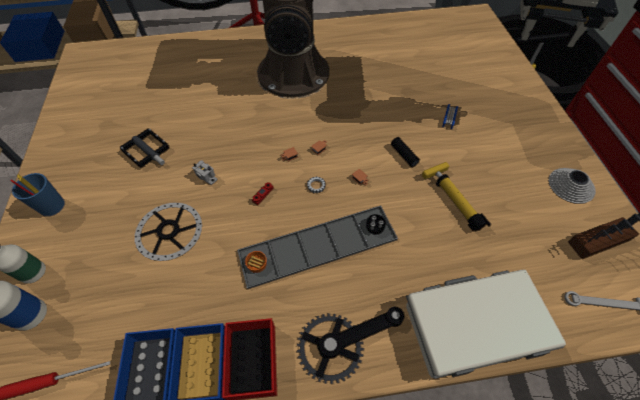

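The top view shows the tray from (250,155) to (412,128), with the bolt dish at (264,151) on the robot's left and the pin dish at (395,130) on its right. The rotor is at (489,186), lockring (319,217), adapter (384,214), caliper (453,253), pump (167,172) and grip (201,245). There are three pad-like things at (266,217), (306,273) and (345,269). The one at (266,217) is farthest to the robot's left (+y is image left), so I'll measure it and check it in a crop.

```bash
cat > m.py <<'E'
from h import *
def blobs(im,n,c,specs,amin=25):
    hsv=cv2.cvtColor(im,cv2.COLOR_BGR2HSV)
    for name,lo,hi,z,box in specs:
        m=cv2.inRange(hsv,np.array(lo),np.array(hi)); k=np.zeros_like(m)
        x0,y0,x1,y1=box; k[y0:y1,x0:x1]=m[y0:y1,x0:x1]
        k=cv2.morphologyEx(k,cv2.MORPH_CLOSE,np.ones((3,3)))
        for ct in cv2.findContours(k,cv2.RETR_EXTERNAL,cv2.CHAIN_APPROX_NONE)[0]:
            if cv2.contourArea(ct)<amin: continue
            P=ray(n,ct[:,0].astype(float),z,c)[:,:2]*1000
            (cx,cy),(w,h),a=cv2.minAreaRect(P.astype(np.float32))
            if w<h: w,h,a=h,w,a+90
            print(name,ct[:,0].mean(0).round(0),"c",round(cx,1),round(cy,1),"wh",round(w,1),round(h,1),"yaw",round(a,1))
E
python3 - <<'E'
from m import *
im=cv2.imread("pics/top0.png"); c=cam("top")
blobs(im,"top",c,[("pad",(0,80,120),(14,255,255),.016,(240,195,370,290)),
("adapter",(0,120,60),(10,255,255),.018,(365,195,405,235)),
("lock",(0,0,120),(180,60,255),.01,(300,200,335,235)),
("cal",(0,0,90),(180,70,255),.03,(430,230,480,280)),
("tray",(0,0,50),(180,60,140),.01,(235,100,425,185)),
("pin",(3,150,120),(20,255,255),.02,(370,110,415,150)),
("bolt",(0,0,0),(180,255,45),.02,(245,135,285,170)),
("rotor",(0,0,110),(180,60,255),.002,(440,140,540,230)),
("hub",(0,0,0),(180,255,60),.01,(476,173,503,200)),
("grip",(0,0,0),(180,255,50),.016,(180,215,222,275))])
a=cv2.resize(im[190:290,240:400],None,fx=4,fy=4,interpolation=cv2.INTER_CUBIC)
w=cv2.imread("pics/wrist0.png"); cv2.imwrite("pics/crop1.png",a)
E
```

```text
pad [305. 275.] c 336.1 37.2 wh 45.7 31.4 yaw 127.4
pad [345. 269.] c 352.5 -50.4 wh 47.3 31.4 yaw 111.2
pad [264. 218.] c 458.9 127.1 wh 47.7 30.7 yaw 28.4
adapter [383. 215.] c 467.4 -129.2 wh 66.2 21.8 yaw 137.2
lock [319. 217.] c 460.6 10.0 wh 43.3 43.1 yaw 19.4
cal [453. 253.] c 388.9 -271.5 wh 60.2 39.0 yaw 44.8
tray [340. 140.] c 630.1 -11.8 wh 359.9 96.8 yaw 100.8
pin [395. 128.] c 657.2 -155.4 wh 45.0 40.9 yaw 131.9
bolt [264. 151.] c 602.3 130.3 wh 64.0 47.7 yaw 91.7
rotor [489. 186.] c 536.5 -361.6 wh 156.0 155.1 yaw 44.1
hub [489. 186.] c 534.2 -360.0 wh 57.3 56.1 yaw 0.8
grip [201. 245.] c 397.0 259.9 wh 90.6 29.0 yaw 21.7
```

View pics/crop1.png

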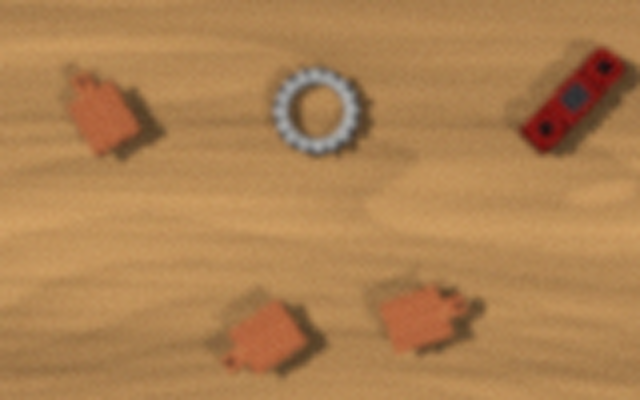

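View pics/wrist0.png

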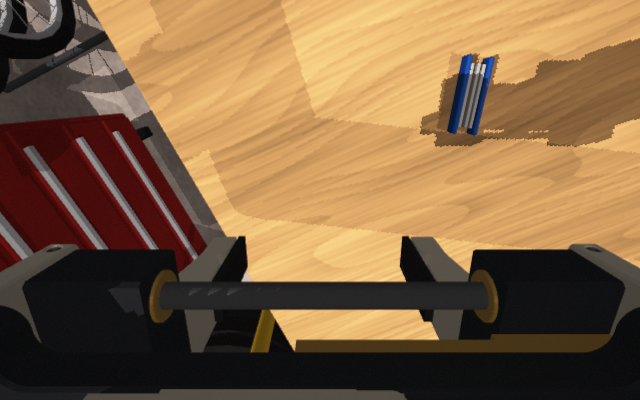

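The crop agrees: at crop (103,117) is the left pads item with its tab up-left (y=+127 mm). The two look-alikes are at y=+37 and −50. The bolt dish is at tray +y, so the adapter goes in the +72 compartment and the pads in −72.

```bash
cat > n.py <<'E'
from m import *
from scipy.spatial.transform import Rotation as Ro
def pose():
    s=r.get_state(); R=Ro.from_euler('xyz',s["eef_rot"],degrees=True).as_matrix()
    return s,R
def delta(x,y,z,jaw=None):
    s,R=pose(); j=np.degrees(np.arctan2(R[1,1],R[0,1]))
    d=np.array([x,y,z])-s["tcp_pos"]*1000
    print("t",round(s["time_s"],2),"tcp",(s["tcp_pos"]*1000).round(1),"jaw",round(j,1),"down",R[:,0].round(3),"j",s["joints"].round(0),"w",round(s["gripper_width"]*1000,1))
    t=0 if jaw is None else (jaw-j+180)%360-180
    print("delta",d.round(1),"turn",round(t,1),round(np.radians(t),3))
    return s
E
python3 - <<'E'
from n import *
delta(454,125,150,-62)
print(proj("wrist",[[.272,.618,0],[.272,.618,.227]]))
T=np.array([630,-12.]);a=np.radians(10.8)
for y in (72,0,-72): print(y,T+y*np.array([-np.sin(a),np.cos(a)]))
E
```

```text
t 0.15 tcp [271.9 617.4 225.8] jaw -113.8 down [-0.    -0.001 -1.   ] j [ 83.  21.   1.  -0. -70. -17.] w 87.6
delta [ 182.1 -492.4  -75.8] turn 51.8 0.904
[[322.76838641 165.54803795]
 [322.31185209 253.68977894]]
72 [616.50854535  58.72468205]
0 [630. -12.]
-72 [643.49145465 -82.72468205]
```

Emit:
carry_out:
  moves:
    - [12,-33,-5,0,0,-0.149,100]
    - [24,-66,-10,0,0,-0.298,100]
    - [36,-99,-15,0,0,-0.447,100]
    - [48,-132,-20,0,0,-0.596,100]
    - [61,-164,-25,0,0,-0.745,100]
  squeeze: 20

```text
time_s: 0.65
tcp_pos: [0.3332, 0.4521, 0.2012]
eef_rot: [121.7, 90.0, -125.1]
contact_force: [0.8, 0.4, 0.2]
gripper_width: 0.0875
```

Emit:
carry_out:
  moves:
    - [12,-33,-5,0,0,-0.149,100]
    - [24,-66,-10,0,0,-0.298,100]
    - [36,-99,-15,0,0,-0.447,100]
    - [48,-132,-20,0,0,-0.596,100]
    - [61,-164,-25,0,0,-0.745,100]

```text
time_s: 1.15
tcp_pos: [0.3941, 0.2882, 0.1764]
eef_rot: [45.1, 90.0, 115.7]
contact_force: [0.8, 0.9, -0.1]
gripper_width: 0.0876
```

Emit:
carry_out:
  moves:
    - [12,-33,-5,0,0,-0.149,100]
    - [24,-66,-10,0,0,-0.298,100]
    - [36,-99,-15,0,0,-0.447,100]
    - [48,-132,-20,0,0,-0.596,100]
    - [61,-164,-25,0,0,-0.745,100]

```text
time_s: 1.65
tcp_pos: [0.4551, 0.1243, 0.1515]
eef_rot: [30.9, 90.0, 58.8]
contact_force: [0.6, 0.1, -0.2]
gripper_width: 0.0877
```

```bash
python3 - <<'E'
from n import *
delta(454,125,60,118)
c=cam("wrist"); im=r.capture("wrist"); cv2.imwrite("pics/w1.png",im)
blobs(im,"wrist",c,[("pad",(0,80,90),(14,255,255),.016,(0,0,640,330)),("lock",(0,0,120),(180,60,255),.01,(0,0,640,330)),("adapter",(0,120,60),(10,255,255),.018,(0,0,640,330))],150)
E
```

```text
t 1.65 tcp [455.1 124.3 151.5] jaw 117.8 down [ 0.  0. -1.] j [  39.    5.  -30.   -0.  -55. -101.] w 87.7
delta [ -1.1   0.7 -91.5] turn 0.2 0.003
pad [ 10. 233.] c 652.4 -135.1 wh 48.8 24.5 yaw 9.8
pad [323. 185.] c 457.7 124.8 wh 47.5 31.4 yaw 32.3
pad [38. 82.] c 489.3 -142.0 wh 31.1 16.6 yaw 56.2
pad [296.  19.] c 338.9 38.6 wh 45.9 31.2 yaw 117.8
pad [209.   5.] c 365.2 -33.1 wh 31.3 10.9 yaw 117.8
lock [216. 133.] c 459.9 9.8 wh 44.9 43.2 yaw 79.6
adapter [ 10. 229.] c 646.5 -134.3 wh 52.3 24.3 yaw 9.8
adapter [324. 187.] c 456.6 125.3 wh 44.9 26.2 yaw 32.0
adapter [61. 68.] c 466.1 -124.0 wh 72.6 23.8 yaw 136.4
adapter [297.  19.] c 337.0 38.3 wh 41.0 30.3 yaw 125.1
adapter [206.   2.] c 362.6 -33.4 wh 30.1 5.0 yaw 117.8
```

View pics/w1.png

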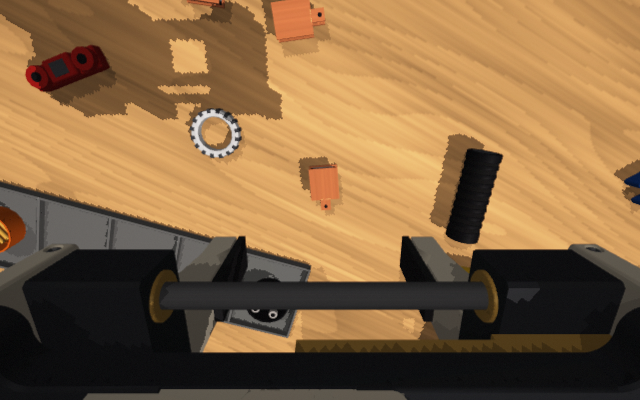

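The wrist view shows the target pads at (323,185) with the tab downward, close to below the TCP. It also shows the grip (475,195), lockring (215,133) and adapter (66,68). From the box of about 458,125 with yaw ≈30°, the body centre is about (453,122), which agrees with the top view to within 2 mm.

Emit:
carry_out:
  moves:
    - [-2,-2,-45,0,0,0.03,100]
    - [-2,-2,-90,0,0,0.03,100]
    - [-2,-2,-130,0,0,0.03,100]
    - [-2,-2,-148,0,0,0.03,100]
    - [-2,-2,-148,0,0,0.03,100]

```text
time_s: 2.2
tcp_pos: [0.452, 0.1228, 0.0018]
eef_rot: [-168.2, 89.8, -138.3]
contact_force: [-0.7, 0.2, 0.6]
gripper_width: 0.0876
```

Emit:
carry_out:
  moves:
    - [0,0,0,0,0,0,0]
    - [0,0,0,0,0,0,0]
    - [0,0,0,0,0,0,0]
    - [0,0,0,0,0,0,0]
    - [0,0,0,0,0,0,0]
  squeeze: 20

```text
time_s: 2.7
tcp_pos: [0.4531, 0.1238, 0.0038]
eef_rot: [12.0, 90.0, 41.9]
contact_force: [-0.9, -0.2, -0.4]
gripper_width: 0.0532
```

Emit:
carry_out:
  moves:
    - [0,0,0,0,0,0,0]
    - [0,0,10,0,0,0,0]
    - [0,0,35,0,0,0,0]
    - [0,0,70,0,0,0,0]
    - [0,0,96,0,0,0,0]

```text
time_s: 3.2
tcp_pos: [0.4534, 0.1239, 0.102]
eef_rot: [-5.2, 89.9, 24.8]
contact_force: [0.6, 1.0, 0.7]
gripper_width: 0.0136
```

```bash
python3 - <<'E'
from n import *
delta(643.5,-83,100,-169)
E
```

```text
t 3.2 tcp [453.4 123.9 102. ] jaw 119.9 down [ 0.001  0.001 -1.   ] j [ 39.   8. -34.   0. -47. -99.] w 13.6
delta [ 190.1 -206.9   -2. ] turn 71.1 1.241
```

The fingers only move at about 75 mm/s and I lifted before they had closed on the pads. I'll reopen them and look again.

Emit:
carry_out:
  moves:
    - [0,0,10,0,0,0,60]
    - [0,0,20,0,0,0,60]
    - [0,0,30,0,0,0,60]
    - [0,0,48,0,0,0,60]
    - [0,0,48,0,0,0,60]

```text
time_s: 3.7
tcp_pos: [0.4539, 0.1242, 0.1492]
eef_rot: [-5.4, 89.9, 24.5]
contact_force: [0.6, -0.0, 0.7]
gripper_width: 0.0475
```

```bash
python3 - <<'E'
from n import *
delta(453,122,4,120)
c=cam("wrist"); im=r.capture("wrist"); cv2.imwrite("pics/w2.png",im)
blobs(im,"wrist",c,[("pad",(0,80,90),(14,255,255),.016,(250,120,400,330))],150)
E
```

```text
t 3.7 tcp [453.9 124.2 149.2] jaw 119.9 down [ 0.002  0.001 -1.   ] j [ 39.   5. -31.   0. -54. -99.] w 47.5
delta [  -0.9   -2.2 -145.2] turn 0.1 0.001
pad [323. 187.] c 457.1 125.1 wh 47.0 29.9 yaw 33.4
```

View pics/w2.png

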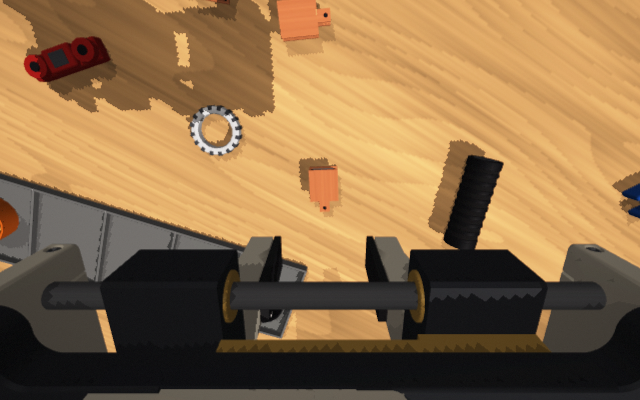

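The pads haven't moved: they are still at (323,187), centre (453,122) allowing for the tab. I'll go down with the fingers at 60 % and check the width before lifting.

Emit:
carry_out:
  moves:
    - [-1,-2,-45,0,0,0.03,55]
    - [-1,-2,-90,0,0,0.03,55]
    - [-1,-2,-130,0,0,0.03,55]
    - [-1,-2,-145,0,0,0.03,55]
    - [-1,-2,-145,0,0,0.03,20]

```text
time_s: 4.25
tcp_pos: [0.4504, 0.1205, 0.001]
eef_rot: [-171.5, 89.7, -139.8]
contact_force: [0.3, -0.5, 0.2]
gripper_width: 0.044
```

Emit:
carry_out:
  moves:
    - [0,0,0,0,0,0,10]
    - [0,0,0,0,0,0,10]
    - [0,0,0,0,0,0,10]
    - [0,0,0,0,0,0,10]
    - [0,0,0,0,0,0,10]

```text
time_s: 4.75
tcp_pos: [0.452, 0.1217, 0.0025]
eef_rot: [159.7, 90.0, -168.7]
contact_force: [0.2, 0.5, -0.7]
gripper_width: 0.0272
```

Emit:
carry_out:
  moves:
    - [0,0,15,0,0,0,10]
    - [0,0,40,0,0,0.1,10]
    - [20,-20,60,0,0,0.24,10]
    - [45,-48,70,0,0,0.38,10]
    - [72,-76,70,0,0,0.52,10]

```text
time_s: 5.25
tcp_pos: [0.5257, 0.0457, 0.0748]
eef_rot: [-38.2, 89.8, 23.7]
contact_force: [1.3, 1.4, -1.1]
gripper_width: 0.0272
```

Emit:
carry_out:
  moves:
    - [28,-30,0,0,0,0.14,10]
    - [56,-60,0,0,0,0.28,10]
    - [84,-90,0,0,0,0.42,10]
    - [105,-113,0,0,0,0.56,10]
    - [119,-129,0,0,0,0.69,10]

```text
time_s: 5.75
tcp_pos: [0.6441, -0.0852, 0.0721]
eef_rot: [113.3, 90.0, -145.5]
contact_force: [-0.1, 0.0, -1.1]
gripper_width: 0.0269
```

```bash
python3 - <<'E'
from n import *
delta(643.5,-83,10,-169)
c=cam("wrist"); im=r.capture("wrist"); cv2.imwrite("pics/w3.png",im)
E
```

```text
t 5.75 tcp [644.1 -85.2  72.1] jaw -168.8 down [-0. -0. -1.] j [ 10.  26. -13.   0. -51.   2.] w 26.9
delta [ -0.6   2.2 -62.1] turn -0.2 -0.003
```

View pics/w3.png

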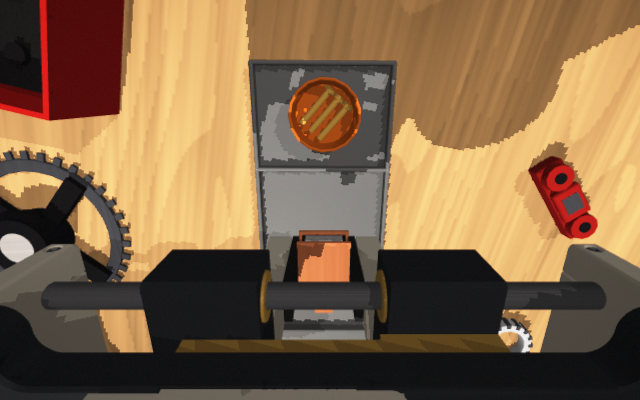

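The wrist view shows the pads held over the compartment next to the orange pin dish at (325,115). The tray's end corners are at (249,62) and (397,62), and the divider line runs from (258,168) to (388,167). I'll check the tray pose with these.

```bash
python3 - <<'E'
from n import *
P=ray("wrist",[[249,62],[397,62],[258,168],[388,167]],.01)[:,:2]*1000
print(P.round(1), np.linalg.norm(P[0]-P[1]), np.degrees(np.arctan2(*(P[0]-P[1])[::-1])))
m=(P[2]+P[3])/2; a=np.radians(10.8); print("comp -72 centre", m+36*np.array([-np.sin(a),np.cos(a)]), "from end", (P[0]+P[1])/2+109.5*np.array([-np.sin(a),np.cos(a)]))
K=proj("wrist",[[.6435,-.083,.003]]); print(K)
E
```

```text
[[ 714.3 -179.8]
 [ 619.9 -199.1]
 [ 698.9 -110.9]
 [ 607.2 -130.5]] 96.33033332007814 11.581727378660482
comp -72 centre [646.27847106 -85.35695064] from end [646.55110965 -81.89238697]
[[325.23539069 214.16433107]]
```

Emit:
carry_out:
  moves:
    - [1,2,-20,0,0,0,10]
    - [1,2,-42,0,0,0,10]
    - [1,2,-56,0,0,0,10]
    - [1,2,-63,0,0,0,10]
    - [1,2,-65,0,0,0,10]

```text
time_s: 6.3
tcp_pos: [0.6436, -0.0811, 0.0069]
eef_rot: [92.1, 89.9, -167.0]
contact_force: [-0.1, -0.5, -0.4]
gripper_width: 0.0269
```

Emit:
carry_out:
  moves:
    - [0,0,0,0,0,0,10]
    - [0,0,0,0,0,0,45]
    - [0,0,0,0,0,0,45]
    - [0,0,0,0,0,0,45]
    - [0,0,1,0,0,0,45]

```text
time_s: 6.8
tcp_pos: [0.6441, -0.0811, 0.0089]
eef_rot: [-90.9, 90.0, 10.0]
contact_force: [0.7, 0.7, -0.2]
gripper_width: 0.039
```

Emit:
carry_out:
  moves:
    - [0,0,25,0,0,0,45]
    - [0,0,50,0,0,0,50]
    - [-10,0,90,0,0,-0.1,60]
    - [-30,0,120,0,0,-0.24,60]
    - [-60,0,140,0,0,-0.38,60]

```text
time_s: 7.3
tcp_pos: [0.5852, -0.0812, 0.1511]
eef_rot: [-80.5, 89.8, -1.7]
contact_force: [-0.3, -0.3, 0.6]
gripper_width: 0.0524
```

```bash
python3 - <<'E'
from n import *
delta(467,-129,60,47)
c=cam("wrist"); im=r.capture("wrist"); cv2.imwrite("pics/w4.png",im)
blobs(im,"wrist",c,[("red",(0,80,60),(14,255,255),.018,(0,0,640,400))],150)
E
```

```text
t 7.3 tcp [585.2 -81.2 151.1] jaw 168.8 down [ 0.003 -0.    -1.   ] j [ 11.  16. -16.   0. -57. -22.] w 52.4
delta [-118.2  -47.8  -91.1] turn -121.8 -2.127
red [570. 238.] c 347.5 24.6 wh 43.4 32.4 yaw 125.1
red [269. 201.] c 641.4 -73.9 wh 46.6 32.5 yaw 100.8
red [562. 170.] c 359.0 -54.7 wh 51.0 35.7 yaw 110.1
red [230. 123.] c 658.0 -155.4 wh 49.3 48.7 yaw 149.1
red [436. 109.] c 470.8 -131.1 wh 69.2 23.8 yaw 136.3
red [ 48. 145.] c 843.5 -173.0 wh 119.5 105.3 yaw 177.0
```

View pics/w4.png

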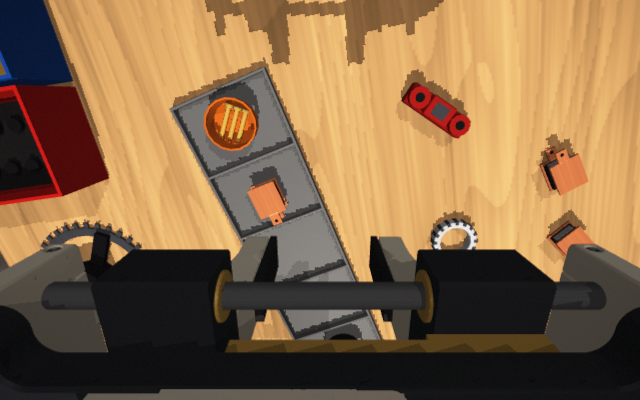

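The pads are flat in the compartment at about (642,−79), within about 5 mm of its centre. The adapter is at (436,109), centre about (469,−130), yaw 136.5.

Emit:
carry_out:
  moves:
    - [-20,-8,-5,0,0,0.14,55]
    - [-40,-16,-10,0,0,0.28,55]
    - [-60,-24,-20,0,0,0.42,55]
    - [-80,-33,-28,0,0,0.56,55]
    - [-98,-40,-36,0,0,0.7,55]

```text
time_s: 7.85
tcp_pos: [0.4849, -0.1216, 0.1126]
eef_rot: [-107.4, 90.0, 12.2]
contact_force: [0.3, -0.1, -0.4]
gripper_width: 0.0484
```

Emit:
carry_out:
  moves:
    - [-12,-5,-10,0,0,0.13,55]
    - [-18,-9,-15,0,0,0.25,55]
    - [-18,-9,-15,0,0,0.31,55]
    - [-18,-9,-15,0,0,0.31,55]

```text
time_s: 8.25
tcp_pos: [0.4678, -0.1303, 0.0977]
eef_rot: [-140.3, 90.0, -3.3]
contact_force: [0.4, 0.4, -0.3]
gripper_width: 0.0481
```

```bash
python3 - <<'E'
from n import *
delta(469,-130,10,-133.5)
c=cam("wrist"); im=r.capture("wrist"); cv2.imwrite("pics/w5.png",im)
blobs(im,"wrist",c,[("red",(0,80,60),(14,255,255),.018,(0,0,640,330))],150)
E
```

```text
t 8.25 tcp [ 467.8 -130.3   97.7] jaw -132.9 down [ 0. -0. -1.] j [  8.  10. -33.   0. -47.  39.] w 48.1
delta [  1.2   0.3 -87.7] turn -0.6 -0.01
red [346. 323.] c 371.3 -67.7 wh 31.7 20.1 yaw 47.0
red [322. 198.] c 470.2 -131.6 wh 68.4 20.4 yaw 136.2
red [106.  86.] c 639.7 -75.2 wh 47.8 35.7 yaw 100.7
red [161.   8.] c 642.9 -144.8 wh 47.9 13.6 yaw 47.0
```

View pics/w5.png

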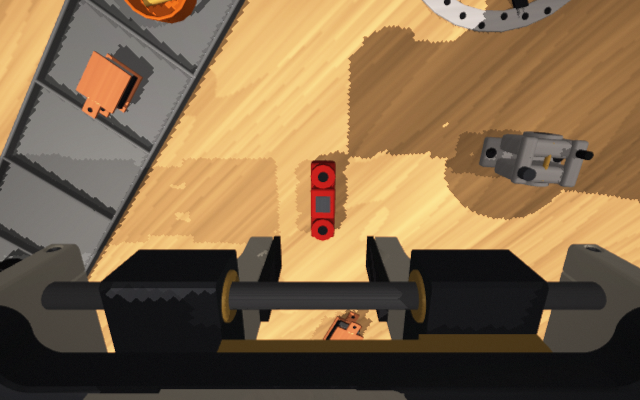

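The adapter is at (322,198), lined up between the fingers, with its centre about (469.5,−131). The caliper is at about (535,157).

Emit:
carry_out:
  moves:
    - [1.5,-1,-35,0,0,-0.01,55]
    - [1.5,-1,-65,0,0,-0.01,55]
    - [1.5,-1,-83,0,0,-0.01,55]
    - [1.5,-1,-90,0,0,-0.01,40]
    - [1.5,-1,-90,0,0,-0.01,5]

```text
time_s: 8.8
tcp_pos: [0.4692, -0.1312, 0.007]
eef_rot: [52.8, 89.9, -170.8]
contact_force: [-0.3, 0.3, -0.0]
gripper_width: 0.0375
```

Emit:
carry_out:
  moves:
    - [0,0,0,0,0,0,5]
    - [0,0,0,0,0,0,5]
    - [0,0,0,0,0,0,5]
    - [0,0,0,0,0,0,5]
    - [0,0,0,0,0,0,5]

```text
time_s: 9.3
tcp_pos: [0.4704, -0.1311, 0.0086]
eef_rot: [-134.4, 89.9, 2.0]
contact_force: [-1.2, 1.3, 7.8]
gripper_width: 0.0196
```

```bash
python3 - <<'E'
from n import *
delta(617.5,58.5,60,-124)
E
```

```text
t 9.3 tcp [ 470.4 -131.1    8.6] jaw -133.5 down [ 0.002  0.    -1.   ] j [  8.  18. -38.   0. -34.  39.] w 19.6
delta [147.1 189.6  51.4] turn 9.5 0.167
```

Emit:
carry_out:
  moves:
    - [0,0,15,0,0,0,5]
    - [5,8,40,0,0,0.03,5]
    - [25,33,55,0,0,0.06,5]
    - [52,67,55,0,0,0.1,5]
    - [79,101,55,0,0,0.14,5]

```text
time_s: 9.8
tcp_pos: [0.5496, -0.0291, 0.064]
eef_rot: [-126.5, 89.9, 18.0]
contact_force: [0.6, -1.0, 0.0]
gripper_width: 0.0197
```

Emit:
carry_out:
  moves:
    - [26,33,0,0,0,0.03,5]
    - [48,62,0,0,0,0.03,5]
    - [62,80,0,0,0,0.03,5]
    - [68,88.5,0,0,0,0.03,5]
    - [68,88.5,0,0,0,0.03,5]

```text
time_s: 10.3
tcp_pos: [0.6168, 0.0591, 0.0624]
eef_rot: [42.4, 90.0, -171.4]
contact_force: [-0.4, -0.8, -0.5]
gripper_width: 0.0196
```

```bash
python3 - <<'E'
from n import *
delta(617.5,58.5,12,-124)
c=cam("wrist"); im=r.capture("wrist"); cv2.imwrite("pics/w6.png",im)
E
```

```text
t 10.3 tcp [616.8  59.1  62.4] jaw -123.8 down [-0. -0. -1.] j [ 24.  24. -18.  -0. -48.  33.] w 19.6
delta [  0.7  -0.6 -50.4] turn -0.2 -0.004
```

View pics/w6.png

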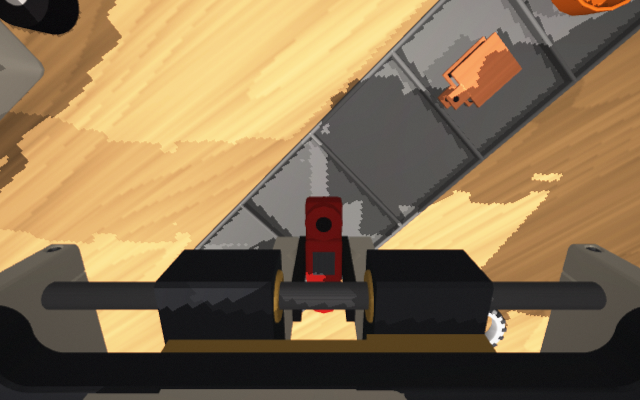

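The adapter is held over the compartment next to the bolts. The divider towards the middle runs from (318,135) to (403,225). I'll check the centre against it.

```bash
python3 - <<'E'
from n import *
a=np.radians(10.9); ex=np.array([np.cos(a),np.sin(a)]); ey=np.array([-ex[1],ex[0]])
P=ray("wrist",[[318,135],[403,225],[390,58],[480,157],[248,203]],.01)[:,:2]*1000
T=np.array([631.,-12])
print(np.c_[(P-T)@ex,(P-T)@ey].round(1))   # expect (48,36)(-48,36)(48,-36)(-48,-36)(48,108)
print(T+72*ey)
E
```

```text
[[ 43.1  32.7]
 [-46.8  34.6]
 [ 45.  -32.3]
 [-45.1 -35.2]
 [ 44.4 102.3]]
[617.3851281   58.70102731]
```

Emit:
carry_out:
  moves:
    - [0.5,0,-18,0,0,0,5]
    - [0.5,0,-34,0,0,0,5]
    - [0.5,0,-45,0,0,0,5]
    - [0.5,0,-50,0,0,0,5]
    - [0.5,0,-51.5,0,0,0,5]

```text
time_s: 10.85
tcp_pos: [0.6161, 0.0573, 0.0114]
eef_rot: [68.4, 89.9, -145.4]
contact_force: [-6.4, -0.9, 14.6]
gripper_width: 0.0198
```

Emit:
carry_out:
  moves:
    - [0,0,0,0,0,0,5]
    - [0,0,0,0,0,0,33]
    - [0,0,0,0,0,0,33]
    - [0,0,1,0,0,0,33]
    - [0,0,8,0,0,0,33]

```text
time_s: 11.35
tcp_pos: [0.6164, 0.0581, 0.0187]
eef_rot: [51.2, 89.9, -162.6]
contact_force: [-0.3, -0.6, -0.3]
gripper_width: 0.0287
```

Emit:
carry_out:
  moves:
    - [0,0,30,0,0,0,40]
    - [0,0,60,0,0,0,60]
    - [-15,-25,80,0,0,-0.1,75]
    - [-35,-55,90,0,0,-0.2,75]
    - [-60,-92,95,0,0,-0.34,75]

```text
time_s: 11.85
tcp_pos: [0.5576, -0.0338, 0.116]
eef_rot: [-117.5, 89.8, 9.0]
contact_force: [0.5, -1.4, -0.7]
gripper_width: 0.0611
```

```bash
python3 - <<'E'
from n import *
delta(389,-271,100,135)
c=cam("wrist"); im=r.capture("wrist"); cv2.imwrite("pics/w7.png",im)
blobs(im,"wrist",c,[("red",(0,80,60),(14,255,255),.02,(0,0,640,330))],150)
im=r.capture("top");c=cam("top");blobs(im,"top",c,[("redtop",(0,80,60),(14,255,255),.02,(240,100,430,180))],25)
cv2.imwrite("pics/t7.png",cv2.resize(im[95:290,240:500],None,fx=3,fy=3,interpolation=cv2.INTER_CUBIC))
E
```

```text
t 11.85 tcp [557.6 -33.8 116. ] jaw -143.4 down [ 0.003  0.    -1.   ] j [ 17.  15. -23.   0. -52.  20.] w 61.1
delta [-168.6 -237.2  -16. ] turn -81.6 -1.423
red [211. 234.] c 619.2 53.0 wh 58.1 25.7 yaw 151.2
red [267.  96.] c 641.9 -72.3 wh 43.7 29.7 yaw 100.9
red [312.   9.] c 647.5 -142.2 wh 44.1 16.5 yaw 36.4
redtop [291. 157.] c 588.5 70.5 wh 24.1 13.4 yaw 90.7
redtop [397. 130.] c 654.6 -161.2 wh 52.1 39.8 yaw 158.7
redtop [319. 119.] c 659.8 8.9 wh 350.1 123.7 yaw 90.6
```

View pics/t7.png

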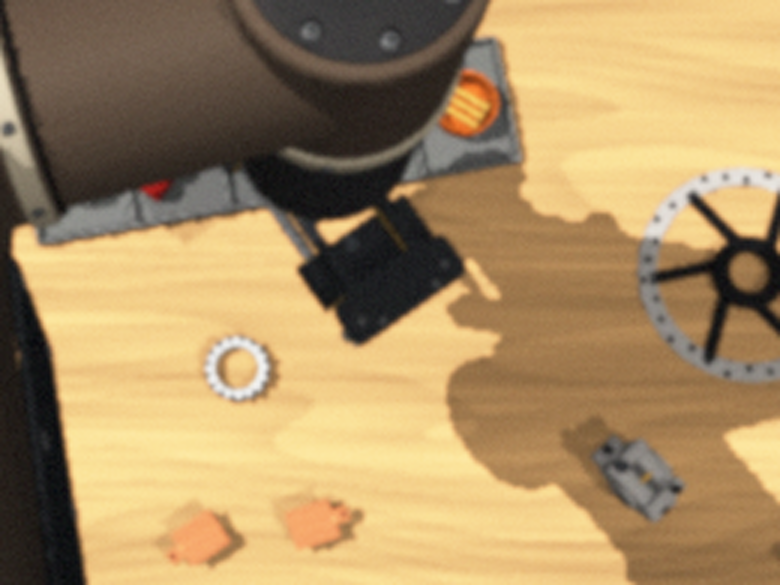

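The arm hides the tray in this view. The caliper is at crop (637,478), lying at about 45° yaw. I'll go above it.

Emit:
carry_out:
  moves:
    - [-17,-24,0,0,0,-0.14,75]
    - [-34,-48,0,0,0,-0.28,75]
    - [-51,-72,0,0,0,-0.42,75]
    - [-68,-96,0,0,0,-0.56,75]
    - [-85,-120,0,0,0,-0.71,75]

```text
time_s: 12.45
tcp_pos: [0.4715, -0.1544, 0.1147]
eef_rot: [-88.3, 90.0, -2.5]
contact_force: [0.8, -0.4, 0.4]
gripper_width: 0.0655
```

Emit:
carry_out:
  moves:
    - [-17,-24,0,0,0,-0.14,75]
    - [-34,-48,0,0,0,-0.28,75]
    - [-51,-72,0,0,0,-0.42,75]
    - [-68,-96,0,0,0,-0.56,75]
    - [-84,-117,0,0,0,-0.71,75]

```text
time_s: 12.95
tcp_pos: [0.3874, -0.2716, 0.1147]
eef_rot: [-63.2, 90.0, -18.1]
contact_force: [-0.1, -0.3, 0.2]
gripper_width: 0.0654
```

```bash
python3 - <<'E'
from n import *
delta(389,-271,10,135)
c=cam("wrist"); im=r.capture("wrist"); cv2.imwrite("pics/w8.png",im)
blobs(im,"wrist",c,[("cal",(0,0,60),(180,70,255),.02,(230,100,410,300))],150)
im=r.capture("top");c=cam("top");blobs(im,"top",c,[("redtop",(0,120,60),(10,255,255),.02,(240,100,430,180))],25)
cv2.imwrite("pics/t8.png",cv2.resize(im[95:290,240:500],None,fx=3,fy=3,interpolation=cv2.INTER_CUBIC))
E
```

```text
t 12.95 tcp [ 387.4 -271.6  114.7] jaw 135.0 down [ 0.001 -0.    -1.   ] j [-11.   8. -33.   0. -49. -34.] w 65.4
delta [   1.6    0.6 -104.7] turn -0.0 -0.001
cal [404. 254.] c 378.6 -181.6 wh 41.6 16.1 yaw 49.9
cal [239. 255.] c 481.8 -282.7 wh 45.6 22.3 yaw 39.6
cal [322. 193.] c 385.0 -275.8 wh 67.9 39.5 yaw 43.6
redtop [297. 147.] c 613.7 58.8 wh 66.2 21.6 yaw 145.9
redtop [357. 135.] c 642.2 -72.5 wh 44.0 31.8 yaw 90.7
redtop [395. 129.] c 656.6 -155.3 wh 50.0 48.1 yaw 153.8
```

View pics/w8.png

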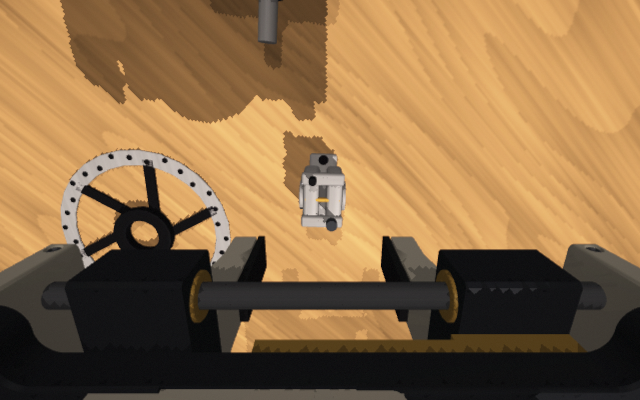

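The top view now gives the adapter at (614,59), yaw 146, inside its compartment. In the wrist view the caliper is centred at about (323,195), with caps at (301,198) and (345,198) and the foot's far end at (323,154). The rotor is at (145,215).

```bash
python3 - <<'E'
from n import *
print(ray("wrist",[[301,198],[345,198],[323,198]],.022).round(4))
print("foot far",ray("wrist",[323,154],.006).round(4),"body far/near top",ray("wrist",[[323,172],[323,228]],.039).round(4))
for d in (0,):
    K=proj("wrist",[[.387,-.272,.022]]); print(K)
E
python3 - <<'E'
import cv2
im=cv2.imread("pics/w8.png")[140:250,260:390]
cv2.imwrite("pics/c8.png",cv2.resize(im,None,fx=5,fy=5,interpolation=cv2.INTER_CUBIC))
E
```

```text
[[ 0.399  -0.2865  0.022 ]
 [ 0.3727 -0.2601  0.022 ]
 [ 0.3858 -0.2733  0.022 ]]
foot far [[ 0.3613 -0.2978  0.006 ]] body far/near top [[ 0.3668 -0.2922  0.039 ]
 [ 0.4001 -0.2591  0.039 ]]
[[323.13275867 199.9661491 ]]
```

View pics/c8.png

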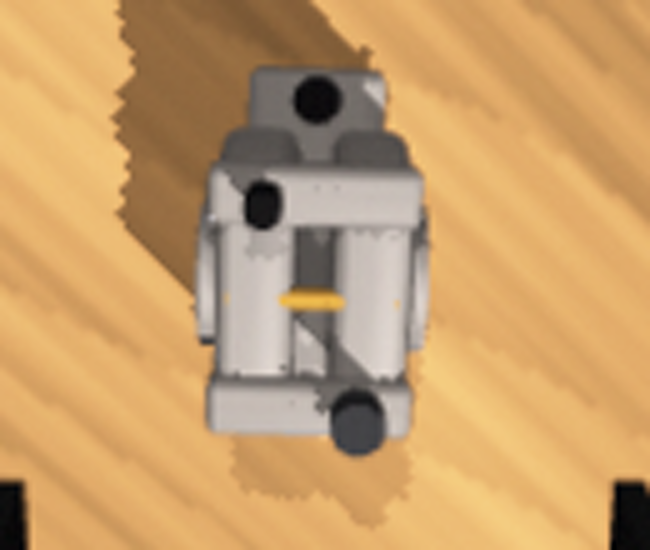

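Emit:
carry_out:
  moves:
    - [-3,-3,-35,0,0,-0.015,70]
    - [-3,-3,-70,0,0,-0.015,70]
    - [-3,-3,-95,0,0,-0.015,70]
    - [-3,-3,-105,0,0,-0.015,60]
    - [-3,-3,-105,0,0,-0.015,35]
  squeeze: 30

```text
time_s: 13.55
tcp_pos: [0.3846, -0.2734, 0.0083]
eef_rot: [125.2, 89.9, 169.7]
contact_force: [-0.6, 0.6, 0.9]
gripper_width: 0.0505
```

Emit:
carry_out:
  moves:
    - [0,0,0,0,0,0,25]
    - [0,0,0,0,0,0,25]
    - [0,0,0,0,0,0,25]
    - [0,0,0,0,0,0,25]
    - [0,0,0,0,0,0,25]

```text
time_s: 14.05
tcp_pos: [0.3861, -0.2738, 0.0102]
eef_rot: [-59.1, 89.9, -14.6]
contact_force: [0.5, 2.5, 7.9]
gripper_width: 0.0377
```

```bash
python3 - <<'E'
from n import *
delta(631,-12,70,101); print(r.get_state()["contact_force"])
E
```

```text
t 14.05 tcp [ 386.1 -273.8   10.2] jaw 134.5 down [ 0.002 -0.001 -1.   ] j [-11.  17. -39.   0. -33. -34.] w 37.7
delta [244.9 261.8  59.8] turn -33.5 -0.585
[0.51171046 2.49236978 7.92662292]
```

The caliper is held at 37.7 mm. At its present yaw (jaw about 124° in the tray frame) it fits the middle compartment clear of the adapter and the pads' tab, so no turn is needed.

Emit:
carry_out:
  moves:
    - [0,0,12,0,0,0,25]
    - [0,0,35,0,0,0,25]
    - [15,16,60,0,0,0,25]
    - [42,45,65,0,0,0,25]
    - [74,79,65,0,0,0,25]

```text
time_s: 14.55
tcp_pos: [0.4598, -0.1943, 0.076]
eef_rot: [-44.9, 89.8, -0.5]
contact_force: [1.5, -0.2, -2.2]
gripper_width: 0.0378
```

Emit:
carry_out:
  moves:
    - [33,35,0,0,0,0,25]
    - [66,70,0,0,0,0,25]
    - [99,105,0,0,0,0,25]
    - [128,136,0,0,0,0,25]
    - [150,160,0,0,0,0,25]

```text
time_s: 15.05
tcp_pos: [0.6104, -0.0325, 0.0742]
eef_rot: [-24.3, 90.0, 20.3]
contact_force: [0.0, -0.1, -2.2]
gripper_width: 0.0381
```

Emit:
carry_out:
  moves:
    - [14,15,0,0,0,0,25]
    - [21,22,0,0,0,0,25]
    - [22,23,0,0,0,0,25]
    - [22,23,0,0,0,0,25]

```text
time_s: 15.45
tcp_pos: [0.6302, -0.0122, 0.0739]
eef_rot: [139.0, 90.0, -176.6]
contact_force: [-0.0, 0.2, -0.9]
gripper_width: 0.0378
```

```bash
python3 - <<'E'
from n import *
delta(632,-11.5,14,134.5)
c=cam("wrist"); im=r.capture("wrist"); cv2.imwrite("pics/w9.png",im)
E
```

```text
t 15.45 tcp [630.2 -12.2  73.9] jaw 134.5 down [-0.001 -0.    -1.   ] j [ 17.  24. -16.  -0. -50. -62.] w 37.8
delta [  1.8   0.7 -59.9] turn 0.0 0.001
```

View pics/w9.png

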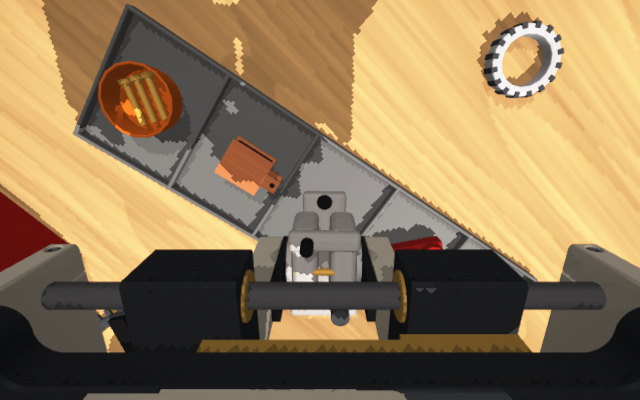

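The caliper hangs over the middle compartment. Its corners are at (319,132), (391,190) and (256,236), and the pads' tab is clear at (280,185).

```bash
python3 - <<'E'
from n import *
a=np.radians(10.9); ex=np.array([np.cos(a),np.sin(a)]); ey=np.array([-ex[1],ex[0]])
T=np.array([631.,-12])
for z in (.01,.006):
    P=ray("wrist",[[319,132],[391,190],[256,236],[173,186],[241,82]],z)[:,:2]*1000
    print(np.c_[(P-T)@ex,(P-T)@ey].round(1))   # expect (-48,-36)(-48,36)(48,-36)(48,-108)(-48,-108)
E
```

```text
[[ -49.   -35.9]
 [ -43.    32.2]
 [  45.3  -33.1]
 [  43.7 -104.6]
 [ -47.8  -97.5]]
[[ -48.6  -35.7]
 [ -42.4   33.6]
 [  47.4  -32.8]
 [  45.8 -105.6]
 [ -47.4  -98.4]]
```

Emit:
carry_out:
  moves:
    - [0.5,0.5,-22,0,0,0,25]
    - [0.5,0.5,-42,0,0,0,25]
    - [0.5,0.5,-54,0,0,0,25]
    - [0.5,0.5,-60,0,0,0,25]
    - [0.5,0.5,-61.5,0,0,0,25]

```text
time_s: 16.0
tcp_pos: [0.631, -0.0119, 0.013]
eef_rot: [175.9, 89.9, -139.6]
contact_force: [-6.4, -1.0, 11.1]
gripper_width: 0.0378
```

Emit:
carry_out:
  moves:
    - [0,0,0,0,0,0,25]
    - [0,0,0,0,0,0,51]
    - [0,0,0,0,0,0,51]
    - [0,0,2,0,0,0,51]
    - [0,0,12,0,0,0,51]

```text
time_s: 16.5
tcp_pos: [0.6308, -0.0113, 0.0241]
eef_rot: [146.6, 89.9, -169.0]
contact_force: [-0.4, -0.4, -0.1]
gripper_width: 0.0445
```

Emit:
carry_out:
  moves:
    - [0,0,30,0,0,0,51]
    - [0,0,65,0,0,0,60]
    - [-30,3,85,0,0,0,70]
    - [-65,6,90,0,0,0,70]
    - [-105,12,90,0,0,0,70]

```text
time_s: 17.0
tcp_pos: [0.5267, 0.001, 0.1165]
eef_rot: [-29.7, 89.8, 14.7]
contact_force: [-0.5, -0.7, 0.5]
gripper_width: 0.0608
```

Emit:
carry_out:
  moves:
    - [-35,5,0,0,0,0,70]
    - [-58,9,0,0,0,0,70]
    - [-65,10,0,0,0,0,70]
    - [-65,10,0,0,0,0,70]

```text
time_s: 17.4
tcp_pos: [0.4615, 0.0112, 0.1157]
eef_rot: [-23.6, 89.9, 21.0]
contact_force: [-0.0, 0.5, 0.7]
gripper_width: 0.0614
```

```bash
python3 - <<'E'
from n import *
delta(461,10,3,134.5)
c=cam("wrist"); im=r.capture("wrist"); cv2.imwrite("pics/w10.png",im)
blobs(im,"wrist",c,[("lock",(0,0,90),(180,60,255),.01,(270,120,380,300))],150)
E
```

```text
t 17.4 tcp [461.5  11.2 115.7] jaw 134.6 down [ 0.002  0.001 -1.   ] j [ 26.   6. -34.   0. -49. -71.] w 61.4
delta [  -0.5   -1.2 -112.7] turn -0.1 -0.001
lock [323. 189.] c 459.6 8.1 wh 45.5 44.8 yaw 84.6
```

View pics/w10.png

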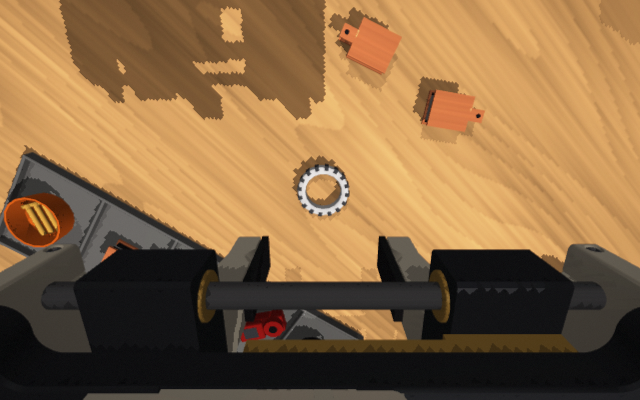

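The lockring is at (323,189), centred at about (460,9), and agrees with the top view within 2 mm.

Emit:
carry_out:
  moves:
    - [-1.5,-2,-40,0,0,0,70]
    - [-1.5,-2,-78,0,0,0,70]
    - [-1.5,-2,-104,0,0,0,70]
    - [-1.5,-2,-112.5,0,0,0,70]
    - [-1.5,-2,-112.5,0,0,0,50]
  squeeze: 15

```text
time_s: 17.95
tcp_pos: [0.4606, 0.0085, 0.0015]
eef_rot: [171.6, 89.9, -143.9]
contact_force: [0.6, 0.4, 0.4]
gripper_width: 0.0574
```

Emit:
carry_out:
  moves:
    - [0,0,0,0,0,0,35]
    - [0,0,0,0,0,0,35]
    - [0,0,0,0,0,0,35]
    - [0,0,0,0,0,0,35]
    - [0,0,0,0,0,0,35]

```text
time_s: 18.45
tcp_pos: [0.4605, 0.009, 0.0024]
eef_rot: [-26.6, 89.9, 17.9]
contact_force: [1.1, 0.1, 2.1]
gripper_width: 0.045
```

```bash
python3 - <<'E'
from n import *
delta(535,-361,100,134.5)
im=r.capture("top"); c=cam("top")
blobs(im,"top",c,[("rotor",(0,0,110),(180,60,255),.0024,(440,140,540,230)),("hub",(0,0,0),(180,255,60),.01,(476,173,503,200)),
("red",(0,120,60),(10,255,255),.02,(240,100,430,180)),("cal",(0,0,150),(180,60,255),.035,(300,115,355,165))])
cv2.imwrite("pics/t11.png",im)
E
```

```text
t 18.45 tcp [460.5   9.    2.4] jaw 134.5 down [ 0.001  0.    -1.   ] j [ 26.  17. -41.   0. -32. -71.] w 45.0
delta [  74.5 -370.    97.6] turn 0.0 0.0
rotor [489. 186.] c 536.9 -361.9 wh 156.5 155.9 yaw 134.5
hub [489. 186.] c 534.2 -359.9 wh 57.3 56.0 yaw 0.8
red [297. 146.] c 613.5 59.1 wh 67.0 21.9 yaw 145.0
red [357. 136.] c 641.0 -71.9 wh 44.9 31.2 yaw 101.3
red [395. 129.] c 656.7 -155.3 wh 50.0 48.1 yaw 153.8
cal [329. 137.] c 632.5 -11.1 wh 46.6 37.3 yaw 44.7
```

Emit:
carry_out:
  moves:
    - [0,0,10,0,0,0,35]
    - [0,0,35,0,0,0,35]
    - [1,-20,65,0,0,0,35]
    - [3,-60,85,0,0,0,35]
    - [6,-108,95,0,0,0,35]

```text
time_s: 19.0
tcp_pos: [0.4671, -0.0994, 0.1001]
eef_rot: [-36.6, 89.8, 8.0]
contact_force: [1.5, 0.5, 0.4]
gripper_width: 0.0449
```

Emit:
carry_out:
  moves:
    - [3,-48,0,0,0,0,35]
    - [6,-96,0,0,0,0,35]
    - [9,-144,0,0,0,0,35]
    - [11,-182,0,0,0,0,35]
    - [11,-201,0,0,0,0,35]

```text
time_s: 19.5
tcp_pos: [0.4765, -0.303, 0.0975]
eef_rot: [-174.6, 90.0, -130.2]
contact_force: [-0.6, 0.8, -1.2]
gripper_width: 0.0452
```

```bash
python3 - <<'E'
from n import *
delta(535.5,-361,20,134.5)
print("hub px",proj("wrist",[[.5355,-.361,.01]]), "ring px", proj("wrist",r.get_state()["tcp_pos"]))
c=cam("wrist"); im=r.capture("wrist"); cv2.imwrite("pics/w12.png",im)
x,y=proj("wrist",[[.5355,-.361,.01]],c)[0].astype(int)
blobs(im,"wrist",c,[("hub",(0,0,0),(180,255,60),.01,(max(x-45,0),max(y-45,0),x+45,y+45)),("rotor",(0,0,100),(180,60,255),.0024,(0,0,300,240))],300)
E
```

```text
t 19.5 tcp [ 476.5 -303.    97.5] jaw 134.4 down [-0. -0. -1.] j [-13.  17. -23.   0. -50. -33.] w 45.2
delta [ 59.  -58.  -77.5] turn 0.1 0.003
hub px [[224.62349536 203.26729951]] ring px [[323.8502941  252.04436308]]
hub [223. 200.] c 537.3 -361.3 wh 80.5 75.2 yaw 41.1
rotor [201. 153.] c 524.5 -394.9 wh 156.5 89.9 yaw 160.2
```

```bash
python3 - <<'E'
from n import *
c=cam("wrist"); im=cv2.imread("pics/w12.png")
m=cv2.inRange(cv2.cvtColor(im,cv2.COLOR_BGR2HSV),(0,0,0),(180,255,60))
k=np.zeros_like(m); k[145:240,160:262]=m[145:240,160:262]
hole=cv2.inRange(cv2.cvtColor(im,cv2.COLOR_BGR2HSV),(0,0,70),(180,255,255))
n,l,st,ce=cv2.connectedComponentsWithStats(hole,connectivity=4); i=l[203,225]; print("hole area",st[i],ce[i])
if st[i][4]<3000:
    P=ray("wrist",ce[i],.01,c)*1000; P0=ray("wrist",ce[i],.0,c)*1000; print("hole c z10",P[0][:2].round(1),"z0",P0[0][:2].round(1))
    k[l==i]=255
k=cv2.morphologyEx(k,cv2.MORPH_OPEN,cv2.getStructuringElement(cv2.MORPH_ELLIPSE,(27,27)))
ct=max(cv2.findContours(k,0,1)[0],key=cv2.contourArea); P=ray("wrist",ct[:,0].astype(float),.01,c)[:,:2]*1000
(e,s,a)=cv2.minAreaRect(P.astype(np.float32)); print("hub",np.round(e,1),np.round(s,1), ct[:,0].min(0),ct[:,0].max(0))
E
```

```text
hole area [208 184  34  32 810] [224.56790123 199.38395062]
hole c z10 [ 532.8 -364.3] z0 [ 537.5 -364.3]
hub [ 525.9 -364.3] [39.3 26.8] [209 171] [247 215]
```

The hub readings, in mm, are (534,−360) and (537,−362) from the top camera and (535,−364) from the wrist. The top camera reads about +2 mm in y against the TCP frame, so I'm using (536,−363), which is well within tolerance.

Emit:
carry_out:
  moves:
    - [25,-25,-10,0,0,0,35]
    - [47,-47,-30,0,0,0,35]
    - [59,-60,-55,0,0,0,35]
    - [59,-60,-72,0,0,0,35]
    - [59,-60,-79,0,0,0,35]

```text
time_s: 20.05
tcp_pos: [0.5346, -0.3597, 0.0162]
eef_rot: [112.3, 89.8, 156.8]
contact_force: [-0.5, 1.1, -0.3]
gripper_width: 0.0448
```

Emit:
carry_out:
  moves:
    - [0,0,-2,0,0,0,35]
    - [0,0,-4,0,0,0,35]
    - [0,0,-5,0,0,0,35]
    - [0,0,-5,0,0,0,35]

```text
time_s: 20.45
tcp_pos: [0.5364, -0.3601, 0.0141]
eef_rot: [-63.4, 89.9, -18.9]
contact_force: [-0.7, -0.2, 0.2]
gripper_width: 0.0447
```

Emit:
carry_out:
  moves:
    - [0,0,0,0,0,0,65]
    - [0,0,0,0,0,0,65]
    - [0,0,0,0,0,0,65]
    - [0,0,1,0,0,0,65]
    - [0,0,20,0,0,0,65]

```text
time_s: 20.95
tcp_pos: [0.5342, -0.3595, 0.031]
eef_rot: [112.2, 89.7, 156.7]
contact_force: [0.9, -0.5, -0.1]
gripper_width: 0.0569
```

Emit:
carry_out:
  moves:
    - [0,0,40,0,0,0,65]
    - [0,0,80,0,0,0,65]
    - [-30,30,120,0,0,0,65]
    - [-60,60,150,0,0,0,65]
    - [-90,80,160,0,0,0,65]

```text
time_s: 21.45
tcp_pos: [0.4464, -0.2799, 0.1955]
eef_rot: [-66.4, 89.8, -21.9]
contact_force: [0.5, 1.0, 0.7]
gripper_width: 0.0568
```

```bash
python3 - <<'E'
from n import *
delta(450,-283,180,134.5)
w=r.capture("wrist"); im=r.capture("top"); c=cam("top")
blobs(im,"top",c,[("lock",(0,0,120),(180,60,255),.02,(474,170,505,202)),("rotor",(0,0,110),(180,60,255),.0024,(440,140,540,230)),
("red",(0,120,60),(10,255,255),.02,(240,100,430,180)),("cal",(0,0,150),(180,60,255),.035,(300,115,355,165)),
("bolt",(0,0,0),(180,255,45),.02,(245,135,285,170)),("grip",(0,0,0),(180,255,50),.016,(180,215,222,275))])
a=cv2.resize(im[100:220,240:540],None,fx=2.6,fy=2.6,interpolation=cv2.INTER_CUBIC)
b=cv2.resize(w[0:260,60:640],(a.shape[1],270)); cv2.imwrite("pics/fin.png",np.vstack([a,b]))
E
```

```text
t 21.45 tcp [ 446.4 -279.9  195.5] jaw 134.5 down [ 0.003 -0.001 -1.   ] j [-11.   8. -21.   0. -61. -35.] w 56.8
delta [  3.6  -3.1 -15.5] turn 0.0 0.0
lock [483. 180.] c 544.3 -341.1 wh 58.5 25.6 yaw 158.7
rotor [486. 166.] c 578.3 -357.1 wh 134.1 28.8 yaw 163.5
red [297. 147.] c 613.6 58.6 wh 66.1 22.1 yaw 146.2
cal [328. 137.] c 632.6 -9.9 wh 45.7 35.8 yaw 44.7
bolt [264. 151.] c 602.4 131.2 wh 44.2 42.8 yaw 90.8
grip [201. 245.] c 396.8 260.0 wh 88.3 27.4 yaw 21.7
```

View pics/fin.png

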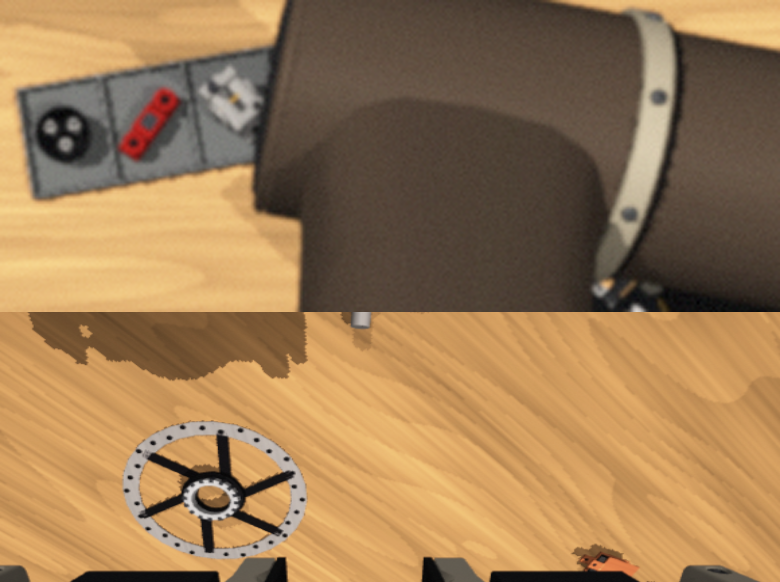

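In the last picture the lockring sits on the hub at crop (212,496). The adapter and caliper sit in their compartments, but the arm hides the rest from the top camera. I'll move the arm aside and measure numerically.

Emit:
carry_out:
  moves:
    - [0,45,0,0,0,0,65]
    - [0,90,0,0,0,0,65]
    - [0,135,0,0,0,0,65]
    - [0,180,0,0,0,0,65]
    - [0,225,0,0,0,0,65]

```text
time_s: 22.05
tcp_pos: [0.4457, -0.0536, 0.1933]
eef_rot: [-30.9, 90.0, 13.6]
contact_force: [1.6, -0.1, 0.6]
gripper_width: 0.057
```

Emit:
carry_out:
  moves:
    - [-10,45,0,0,0,0,65]
    - [-20,90,0,0,0,0,65]
    - [-30,135,0,0,0,0,65]
    - [-40,180,0,0,0,0,65]
    - [-40,200,0,0,0,0,65]

```text
time_s: 22.55
tcp_pos: [0.4051, 0.1477, 0.1935]
eef_rot: [9.0, 89.9, 53.7]
contact_force: [0.6, -0.7, 0.6]
gripper_width: 0.0569
```

```bash
python3 - <<'E'
from n import *
im=r.capture("top"); c=cam("top"); cv2.imwrite("pics/t13.png",im); print(r.get_state()["tcp_pos"])
blobs(im,"top",c,[("lock",(0,0,110),(180,60,255),.02,(474,170,505,202)),("rotor",(0,0,110),(180,60,255),.0024,(440,140,540,230)),("hub",(0,0,0),(180,255,60),.01,(474,171,504,201)),
("red",(0,120,60),(10,255,255),.02,(240,100,430,180)),("cal",(0,0,150),(180,60,255),.035,(300,115,355,165)),
("tray",(0,0,50),(180,60,140),.01,(235,100,425,185)),("bolt",(0,0,0),(180,255,45),.02,(245,135,285,170))])
E
```

```text
[0.40609983 0.14901799 0.19352308]
lock [490. 185.] c 536.8 -359.7 wh 45.2 43.7 yaw 90.8
rotor [489. 186.] c 536.5 -361.5 wh 156.0 155.1 yaw 44.1
hub [485. 193.] c 523.1 -353.2 wh 50.8 39.5 yaw 90.8
red [297. 147.] c 613.4 58.8 wh 66.8 22.0 yaw 146.2
red [357. 135.] c 640.9 -71.9 wh 44.9 31.3 yaw 100.5
red [395. 129.] c 656.7 -155.3 wh 50.0 48.1 yaw 153.8
cal [329. 137.] c 632.6 -11.0 wh 44.1 34.2 yaw 44.7
tray [329. 142.] c 630.2 -12.0 wh 360.5 96.8 yaw 100.8
bolt [264. 151.] c 603.4 131.3 wh 45.4 44.1 yaw 1.8
```

```bash
python3 -c "
from plant import r
print(r.close_job())"
```

```text
the job is handed in; nothing more can be done
None
```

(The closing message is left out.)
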